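# Find the full tin at the market stall by hefting

## Task

The stall's scale is off: heft the three identical closed tins and find the heaviest by feel. Stand the two lighter ones upright in the blue tray, then pick up the heaviest and finish while holding it up in the gripper, still and upright, its underside at least 15 cm above the table and touching nothing else. Do not knock any tin over, and leave the other things on the counter where they are.

Things in the scene. Friction and masses are not known exactly. Their poses are not given: they have to be found in the camera images.
- tin_a_center (a point): centre (half-way up) of one of three identical closed upright tins: bare steel cylinder with red label, thin yellow stripe and brass-coloured lid, 62 mm in diameter, 90 mm high, standing on the table top, so this point is 45 mm above it; z is up along the tin. One of the three is full and weighs 0.36 to 0.42 kg, the other two are part empty and weigh 0.12 to 0.21 kg each. Any of the three places may hold the full one. Nothing on the table but the robot is taller than 140 mm.
- tin_b_center (a point): centre (half-way up) of one of three identical closed upright tins: bare steel cylinder with red label, thin yellow stripe and brass-coloured lid, 62 mm in diameter, 90 mm high, standing on the table top, so this point is 45 mm above it; z is up along the tin. One of the three is full and weighs 0.36 to 0.42 kg, the other two are part empty and weigh 0.12 to 0.21 kg each. Any of the three places may hold the full one. Nothing on the table but the robot is taller than 140 mm.
- tin_c_center (a point): centre (half-way up) of one of three identical closed upright tins: bare steel cylinder with red label, thin yellow stripe and brass-coloured lid, 62 mm in diameter, 90 mm high, standing on the table top, so this point is 45 mm above it; z is up along the tin. One of the three is full and weighs 0.36 to 0.42 kg, the other two are part empty and weigh 0.12 to 0.21 kg each. Any of the three places may hold the full one. Nothing on the table but the robot is taller than 140 mm.
- tin_a: the same tin as point tin_a_center; origin at the centre of its underside
- tin_b: the same tin as point tin_b_center; origin at the centre of its underside
- tin_c: the same tin as point tin_c_center; origin at the centre of its underside
- tray: low open blue plastic tray fixed to the table, 150 (its x) by 230 (its y) mm outside, 22 mm high, walls and floor 5 mm thick; origin at the centre of its underside, on the table; it may be turned by up to 20 degrees. Both lighter tins fit side by side along its y, e.g. at y = +55 and -55 mm.
- mustard_jar: bystander: amber jar with white lid, 60 mm in diameter, 78 mm high; origin at the centre of its underside
- pickle_jar: bystander: green jar with green lid, 60 mm in diameter, 78 mm high; origin at the centre of its underside
- tape_roll: bystander: brown roll of tape lying flat, 90 mm in diameter, 25 mm high; origin at the centre of its underside
- cheese: bystander: round yellow cheese, 100 mm in diameter, 45 mm high; origin at the centre of its underside
- glove_box: bystander: small carton, 70 by 110 mm, 55 mm high; origin at the centre of its underside
- spatula: bystander: spatula lying flat along its x, 260 mm long; origin at the middle of its underside
- bowl: bystander: small white bowl, 90 mm in diameter, 40 mm high; origin at the centre of its underside

How it is judged (in metres and radians):
On the way, in this order (a step that is already met when the one before it is completed fails the run):
1. both lighter tins stand upright in the tray (((x of tin_b_center in the frame of tray between -0.05 and 0.05 m and y of tin_b_center in the frame of tray between -0.09 and 0.09 m and z of each of tin_b_center, tin_c_center in the frame of tray below 0.06 m and angle between each of tin_b_center, tin_c_center's own z axis and vertical below 0.12 rad and linear speed of each of tin_b, tin_c below 0.03 m/s and contact force between tin_b and tray between 0.6 and 2.8 N and contact force between each of tin_b, tin_c and the fingers below 0.2 N and x of tin_c_center in the frame of tray between -0.05 and 0.05 m and y of tin_c_center in the frame of tray between -0.09 and 0.09 m and contact force between tin_c and tray between 0.6 and 2.8 N) or (x of tin_a_center in the frame of tray between -0.05 and 0.05 m and y of tin_a_center in the frame of tray between -0.09 and 0.09 m and z of each of tin_a_center, tin_c_center in the frame of tray below 0.06 m and angle between each of tin_a_center, tin_c_center's own z axis and vertical below 0.12 rad and linear speed of each of tin_a, tin_c below 0.03 m/s and contact force between tin_a and tray between 0.6 and 2.8 N and contact force between each of tin_a, tin_c and the fingers below 0.2 N and x of tin_c_center in the frame of tray between -0.05 and 0.05 m and y of tin_c_center in the frame of tray between -0.09 and 0.09 m and contact force between tin_c and tray between 0.6 and 2.8 N) or (x of tin_a_center in the frame of tray between -0.05 and 0.05 m and y of tin_a_center in the frame of tray between -0.09 and 0.09 m and z of each of tin_a_center, tin_b_center in the frame of tray below 0.06 m and angle between each of tin_a_center, tin_b_center's own z axis and vertical below 0.12 rad and linear speed of each of tin_a, tin_b below 0.03 m/s and contact force between tin_a and tray between 0.6 and 2.8 N and contact force between each of tin_a, tin_b and the fingers below 0.2 N and x of tin_b_center in the frame of tray between -0.05 and 0.05 m and y of tin_b_center in the frame of tray between -0.09 and 0.09 m and contact force between tin_b and tray between 0.6 and 2.8 N))), for 0.2 s.
2. the heaviest tin is held up in the gripper (((height (world z) of tin_a_center above 0.19 m and angle between tin_a_center's own z axis and vertical below 0.3 rad and contact force between tin_a and the fingers above 1.5 N and linear speed of tin_a below 0.05 m/s) or (height (world z) of tin_b_center above 0.19 m and angle between tin_b_center's own z axis and vertical below 0.3 rad and contact force between tin_b and the fingers above 1.5 N and linear speed of tin_b below 0.05 m/s) or (height (world z) of tin_c_center above 0.19 m and angle between tin_c_center's own z axis and vertical below 0.3 rad and contact force between tin_c and the fingers above 1.5 N and linear speed of tin_c below 0.05 m/s))), for 0.2 s.
At the end, for the whole second after the job is handed in: Two tins stand released at rest in the tray (centre within 50 mm of its middle across, 90 mm along; tilt under 0.12 rad), each weighing under 2.8 N on it (the full one would not); the fingers hold the third still, tilt under 0.3 rad, centre over 0.19 m above the table (underside about 15 cm) (((x of tin_b_center in the frame of tray between -0.05 and 0.05 m and y of tin_b_center in the frame of tray between -0.09 and 0.09 m and z of each of tin_b_center, tin_c_center in the frame of tray below 0.06 m and angle between each of tin_b_center, tin_c_center's own z axis and vertical below 0.12 rad and linear speed of each of tin_b, tin_c below 0.03 m/s and contact force between tin_b and tray between 0.6 and 2.8 N and contact force between each of tin_b, tin_c and the fingers below 0.2 N and x of tin_c_center in the frame of tray between -0.05 and 0.05 m and y of tin_c_center in the frame of tray between -0.09 and 0.09 m and contact force between tin_c and tray between 0.6 and 2.8 N and height (world z) of tin_a_center above 0.19 m and angle between tin_a_center's own z axis and vertical below 0.3 rad and contact force between tin_a and the fingers above 1.5 N and linear speed of tin_a below 0.05 m/s) or (x of tin_a_center in the frame of tray between -0.05 and 0.05 m and y of tin_a_center in the frame of tray between -0.09 and 0.09 m and z of each of tin_a_center, tin_c_center in the frame of tray below 0.06 m and angle between each of tin_a_center, tin_c_center's own z axis and vertical below 0.12 rad and linear speed of each of tin_a, tin_c below 0.03 m/s and contact force between tin_a and tray between 0.6 and 2.8 N and contact force between each of tin_a, tin_c and the fingers below 0.2 N and x of tin_c_center in the frame of tray between -0.05 and 0.05 m and y of tin_c_center in the frame of tray between -0.09 and 0.09 m and contact force between tin_c and tray between 0.6 and 2.8 N and height (world z) of tin_b_center above 0.19 m and angle between tin_b_center's own z axis and vertical below 0.3 rad and contact force between tin_b and the fingers above 1.5 N and linear speed of tin_b below 0.05 m/s) or (x of tin_a_center in the frame of tray between -0.05 and 0.05 m and y of tin_a_center in the frame of tray between -0.09 and 0.09 m and z of each of tin_a_center, tin_b_center in the frame of tray below 0.06 m and angle between each of tin_a_center, tin_b_center's own z axis and vertical below 0.12 rad and linear speed of each of tin_a, tin_b below 0.03 m/s and contact force between tin_a and tray between 0.6 and 2.8 N and contact force between each of tin_a, tin_b and the fingers below 0.2 N and x of tin_b_center in the frame of tray between -0.05 and 0.05 m and y of tin_b_center in the frame of tray between -0.09 and 0.09 m and contact force between tin_b and tray between 0.6 and 2.8 N and height (world z) of tin_c_center above 0.19 m and angle between tin_c_center's own z axis and vertical below 0.3 rad and contact force between tin_c and the fingers above 1.5 N and linear speed of tin_c below 0.05 m/s))); the arm keeps its last pose, push and grip.
It fails at once if a tin is knocked over (angle between any of tin_a_center, tin_b_center, tin_c_center's own z axis and vertical above 0.7 rad).
It fails at once if a bystander is pushed more than 3 cm from its place (distance of any of mustard_jar, pickle_jar, tape_roll, cheese, glove_box, spatula, bowl from where it was at the start of the episode above 0.03 m).
It also fails if it takes over 72 s, if anything falls off the work surface, if the arm or the gripper's body presses on something with over 40 N, if the wrist force passes 120 N, or if a joint passes its speed limit or range.

## Robot

A 6-joint arm with a two-finger parallel gripper is mounted at the origin on the work surface. World frame = base frame: x ahead of the robot, y to its left, z up, the work surface at z = 0. Lengths are in m, angles in degrees, forces in N, time in s.
With the tool pointing down it reaches from about 0.375 to 0.9 m from the base axis. Payload 3.1 kg.
Tool frame: the origin (TCP) lies at the very end of the fingers, on their centre line; the grasp point (between the pads) lies behind it (bot.grip_depth is the z of the grasp point in the tool frame, in m); z points along the fingers, y is the direction in which the jaws open and shut (so a half turn about z gives the same grasp; the last joint's range is limited). The gripper opens to 87 mm and grips with 3 to 60 N. Pads are 19 mm wide; open, the fingers measure 117 mm over their backs; the gripper's body (75 mm by 190 mm) begins 51 mm behind the grasp point.
Start: joints at [53.085, 30.224, 82.088, -0, 67.689, -10.227], TCP at [0.281, 0.558, 0.223] pointing down, gripper open.
Joint ranges: [-176.69, 176.69], [-43.24, 126.21], [12.49, 139.97], [-82, 262], [0, 151.66], [-163.58, 163.58]. Speed limits (degrees/s): [159.86, 159.86, 180, 180, 180, 180].

## Interface

Orientations are given as a 3x3 rotation matrix whose columns are the frame's x, y, z axes.
In Python, from rig import bot, vision gives the robot as it stands. The module is installed in compiled form; this text tells all that it offers.
- The arm moves only by the shell command python3 -m jog 'ROWS'. ROWS is JSON, a list of rows, each a list of 3 entries, a list of its own where there are three numbers: the shift along the tool's x, y, z in mm, then the turn, a rotation vector about the tool's x, y, z in degrees, then the closure, from 0 (fully open) to 1 (shut). In form: [[[dx, dy, dz], [wx, wy, wz], fingers], ...]. A call has 1 to 12 rows; each row is the pose to reach, as a shift and turn from the pose commanded when the call began, along the tool's axes at that moment; what a row does not reach only later rows make up. A row lasts 1/12 s, in which the tool goes at most 41.7 mm and 7.16 degrees, less where a joint would pass 70% of its speed; a pose out of reach is approached as far as the arm can. A call with a gripper value outside its range is refused whole. The fingers move at their own pace and stop on an object; the grip force is fixed at half the most. Time passes only in rows, so rows that repeat a pose let the fingers close. It gives the time, the measured TCP pose, the force and the opening at its end, in the units of the state.
- bot.read_state(): the state, without advancing time (a new reading comes with each control period).
- vision.capture(name): name is "scene" or "top" or "wrist"; returns the picture (400x640x3 uint8, red, green, blue); there is no depth.
- vision.camera_info(name): a dict with "intrinsics" (3x3 intrinsics, pixels), "camera_from_world" (4x4, takes a point from world to camera coordinates); the wrist camera has in their place "mount" (4x4, takes a point from camera to tool coordinates, whose origin is the TCP and whose axes are the flange's). Camera axes: x right, y up, looking along -z (the intrinsics and any distortion apply to the point x, -y, -z); pixel columns grow to the right and rows downward; lengths in m; the calibration is good to about 2 mm. The wrist camera is an equidistant fisheye: a pixel r from the principal point sees the ray r / f radians off the axis. A picture is of the moment at which its call begins: read the wrist's pose just before it. camera_info takes no time and is no camera call.
- bot.hand_in(): hands the job in, once; it reports no verdict.
The state is a dict: "time_s": time; "joint_positions": joint angles; "qvel": joint speeds; "tau": joint torques, N m; "position": TCP position; "tcp_rot": TCP orientation; "force": force on the tool from outside, world axes, zero at the start; "moment": the same for the moment, N m; "opening": opening from 0.0 (shut) to 1.0 (fully open).
Only numpy, scipy, OpenCV 4.12 (cv2) and the standard library are available. Lean on these libraries where they do the work, as an engineer would, in place of code of your own. Each camera call takes 0.05 s, during which the arm holds its last target. There are 200 camera calls.

## Working session

There is one attempt and no reset: what is moved stays moved. The work goes in short steps, Python scripts to look and compute and a shell command to move; the robot and the scene stay as the last step left them, time stands still between calls to the robot, and variables do not carry over. Pictures are saved under pics/ and viewed, about 8 in all and at most 12, crops included, and the job is handed in when it is done.

```bash
mkdir -p pics; python3 - <<'E'
from rig import bot, vision
import cv2,numpy as np
np.set_printoptions(precision=4,suppress=True)
s=bot.read_state();print(s,bot.grip_depth)
for n in("scene","top"):
    cv2.imwrite(f"pics/{n}0.png",vision.capture(n)[:,:,::-1])
    i=vision.camera_info(n);print(n,i)
print(vision.camera_info("wrist"))
E
```

```text
{'time_s': 0.0, 'joint_positions': array([ 53.0829,  30.2804,  82.1593,  -0.0009,  67.6905, -10.2279]), 'qvel': array([-0.0157,  0.0835,  0.0466, -0.0298,  0.0897, -0.0119]), 'tau': array([ -0.0002, -44.0036, -17.6592,   0.0631,   0.0581,  -0.0001]), 'position': array([0.2802, 0.5578, 0.2215]), 'tcp_rot': array([[-0.8935,  0.4491, -0.0014],
       [ 0.4491,  0.8935, -0.0018],
       [ 0.0004, -0.0022, -1.    ]]), 'force': array([-0.4306,  0.1765,  0.5122]), 'moment': array([ 0.0005,  0.0553, -0.0051]), 'opening': 1.0002612814443512} -0.0187
scene {'intrinsics': array([[407.4792,   0.    , 316.3154],
       [  0.    , 407.4792, 196.4584],
       [  0.    ,   0.    ,   1.    ]]), 'camera_from_world': array([[ 0.7583,  0.6517, -0.0166, -0.3711],
       [-0.4645,  0.558 ,  0.6876,  0.2374],
       [ 0.4574, -0.5137,  0.7259, -1.5241],
       [ 0.    ,  0.    ,  0.    ,  1.    ]])}
top {'intrinsics': array([[394.1387,   0.    , 324.2474],
       [  0.    , 394.1387, 207.7168],
       [  0.    ,   0.    ,   1.    ]]), 'camera_from_world': array([[-0.0157, -0.9998,  0.012 , -0.0609],
       [ 0.9806, -0.013 ,  0.1954, -0.5511],
       [-0.1952,  0.0148,  0.9806, -0.8755],
       [ 0.    ,  0.    ,  0.    ,  1.    ]])}
{'intrinsics': array([[309.7069,   0.    , 321.3284],
       [  0.    , 309.7069, 202.1788],
       [  0.    ,   0.    ,   1.    ]]), 'mount': array([[ 0.0006,  0.9706,  0.2406,  0.0665],
       [ 1.    , -0.0006, -0.0002, -0.0007],
       [-0.0001,  0.2406, -0.9706, -0.1625],
       [ 0.    ,  0.    ,  0.    ,  1.    ]])}
```

View pics/top0.png

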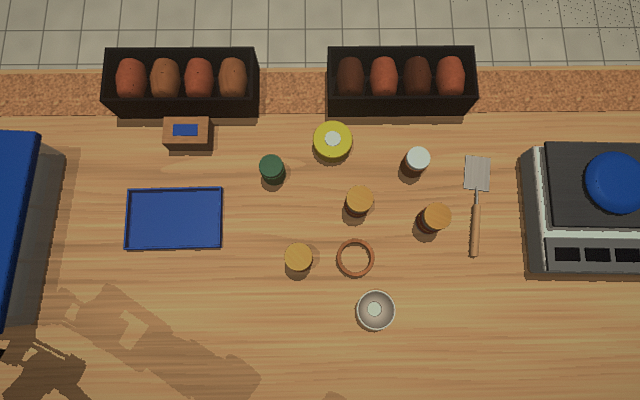

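View pics/scene0.png

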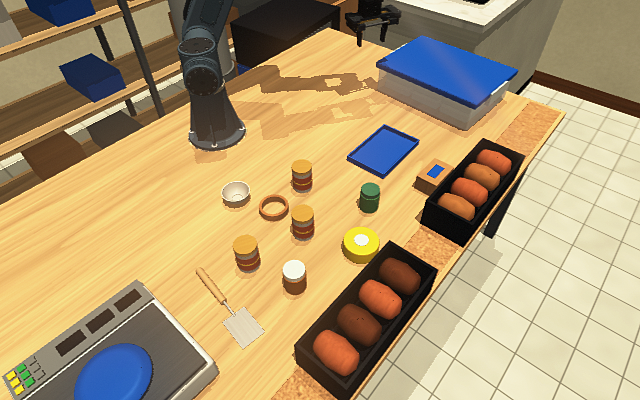

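The top view shows tin lids at about (299,257), (360,200) and (437,216). The tray spans (125-222,187-249), the tape roll is at (356,257), mustard at (418,158), pickle at (271,168), cheese at (333,140) and the bowl at (376,310). The scene view agrees with this layout.

```bash
cat > h.py <<'E'
from rig import bot, vision
import cv2,numpy as np
np.set_printoptions(precision=4,suppress=True)
def ray(n,u,v,z):
    i=vision.camera_info(n);K=i["intrinsics"];T=i["camera_from_world"]
    d=np.linalg.inv(K)@[u,v,1];d=T[:3,:3].T@(d*[1,-1,-1]);c=-T[:3,:3].T@T[:3,3]
    return c+d*(z-c[2])/d[2]
def blobs(hsv,lo,hi,amin):
    m=cv2.inRange(hsv,np.array(lo),np.array(hi));k,l,st,c=cv2.connectedComponentsWithStats(m)
    return [(c[j],st[j],l==j) for j in range(1,k) if st[j][4]>amin]
E
python3 - <<'E'
from h import *
im=cv2.imread("pics/top0.png");h=cv2.cvtColor(im,cv2.COLOR_BGR2HSV)
for p in [(299,257),(360,200),(437,214)]: print(h[p[1],p[0]])
for c,st,m in blobs(h,[15,150,130],[24,255,255],150):
    print("lid",c,st,ray("top",*c,.09))
for c,st,m in blobs(h,[105,130,40],[130,255,255],2000):
    if 100<c[0]<250:
        r=cv2.minAreaRect(np.argwhere(m)[:,::-1].astype(np.float32));b=cv2.boxPoints(r)
        w=np.array([ray("top",*q,.022)[:2] for q in b]);print("tray",c,w,w.mean(0),[np.linalg.norm(w[i]-w[i-1]) for i in range(4)])
for n,u,v,z in [("tape",356,257,.025),("must",418,158,.078),("pick",271,166,.078),("cheese",333,140,.045),("bowl",376,310,.04),("spat_handle",475,255,.01),("sp2",477,170,.01)]: print(n,ray("top",u,v,z))
E
```

```text
[ 20 146 177]
[ 18 154 176]
[ 18 156 176]
lid [359.9087 198.2901] [347 186  26  26 493] [ 0.564  -0.1501  0.09  ]
lid [437.2814 215.448 ] [424 203  27  26 558] [ 0.5218 -0.3244  0.09  ]
tray [173.8647 219.241 ] [[0.6101 0.4273]
 [0.6136 0.1866]
 [0.4644 0.1775]
 [0.4617 0.4111]] [0.5374 0.3006] [np.float64(0.1492801974306387), np.float64(0.24068928604597387), np.float64(0.14941083996303256), np.float64(0.2335659445815294)]
tape [ 0.4355 -0.143   0.025 ]
must [ 0.6625 -0.2923  0.078 ]
pick [0.6469 0.0548 0.078 ]
cheese [ 0.7224 -0.0933  0.045 ]
bowl [ 0.3133 -0.1836  0.04  ]
spat_handle [ 0.4371 -0.4339  0.01  ]
sp2 [ 0.6514 -0.4585  0.01  ]
```

```bash
cat >> h.py <<'E'
Rt=np.array([[0,1,0],[1,0,0],[0,0,-1.]])
def go(p):
    s=bot.read_state();R=s["tcp_rot"]
    print("to",p,"shift",1e3*R.T@(np.array(p)-s["position"]),"rot",np.degrees(cv2.Rodrigues(R.T@Rt)[0].ravel()),"pos",s["position"],"F",s["force"],"t",s["time_s"])
def wrist(name):
    s=bot.read_state();cv2.imwrite(name,vision.capture("wrist")[:,:,::-1]);np.savez(name+".npz",p=s["position"],R=s["tcp_rot"])
def wray(name,u,v,z):
    q=np.load(name+".npz");i=vision.camera_info("wrist");K=i["intrinsics"];M=i["mount"]
    a=np.array([u-K[0,2],v-K[1,2]])/K[0,0];t=np.hypot(*a);d=np.array([a[0]/t*np.sin(t),-a[1]/t*np.sin(t),-np.cos(t)])
    c=q["R"]@M[:3,3]+q["p"];d=q["R"]@M[:3,:3]@d
    return c+d*(z-c[2])/d[2]
E
python3 - <<'E'
from h import *
a=ray("top",299,257,.09);print(a)
go([a[0],a[1]-.03,.2])
E
```

```text
[ 0.4327 -0.0108  0.09  ]
to [np.float64(0.4327188953452884), np.float64(-0.040753693944101034), 0.2] shift [-405.0459 -466.3569   22.4478] rot [-0.1108  0.0446 63.3129] pos [0.2803 0.5579 0.2217] F [ 0.2504 -0.2284 -0.1842] t 0.1
```

```bash
python3 -m jog '[[[-320,-370,20],[0,0,63.3],0],[[-320,-370,20],[0,0,63.3],0],[[-320,-370,20],[0,0,63.3],0],[[-320,-370,20],[0,0,63.3],0],[[-320,-370,20],[0,0,63.3],0],[[-320,-370,20],[0,0,63.3],0],[[-320,-370,20],[0,0,63.3],0],[[-320,-370,20],[0,0,63.3],0],[[-320,-370,20],[0,0,63.3],0],[[-320,-370,20],[0,0,63.3],0],[[-320,-370,20],[0,0,63.3],0],[[-320,-370,20],[0,0,63.3],0]]'
python3 -c "
from h import *
go([.433,-.04,.2])"
```

```text
time_s: 1.1
position: [0.4007, 0.0814, 0.2024]
tcp_rot: [[0.001, 1.0, 0.0], [1.0, -0.001, -0.001], [-0.001, 0.0, -1.0]]
force: [0.5, 0.3, 0.2]
opening: 0.997
to [0.433, -0.04, 0.2] shift [-121.341    32.4123    2.5148] rot [ 0.0121  0.0323 -0.0636] pos [0.4007 0.0814 0.2024] F [0.5251 0.2921 0.2387] t 1.1
```

```bash
python3 -m jog '[[[-92,32,2],[0,0,0],0],[[-92,32,2],[0,0,0],0],[[-92,32,2],[0,0,0],0],[[-92,32,2],[0,0,0],0],[[-92,32,2],[0,0,0],0]]'
python3 -c "
from h import *
wrist('pics/w1.png')"
```

```text
time_s: 1.52
position: [0.4321, -0.0084, 0.2002]
tcp_rot: [[0.002, 1.0, -0.001], [1.0, -0.002, 0.001], [0.001, -0.001, -1.0]]
force: [-0.3, -0.3, 0.1]
opening: 1.001
```

View pics/w1.png

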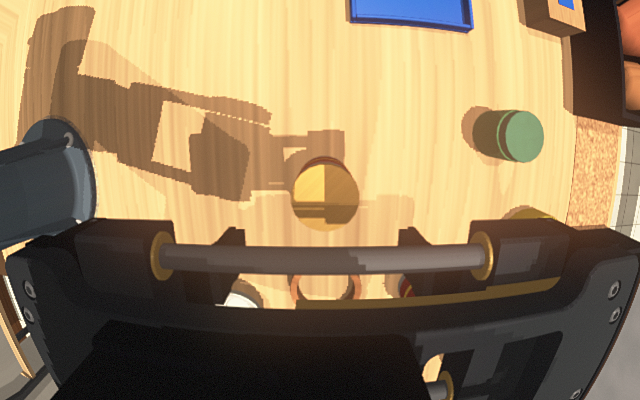

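Lid of tin A is centred at about (325.5,197). The tray's near edge runs from (349,22) to (473,31).

```bash
python3 - <<'E'
from h import *
a=wray('pics/w1.png',325.5,197.5,.09);print(a,wray('pics/w1.png',292,197.5,.09),wray('pics/w1.png',359,197.5,.09))
print("tray edge",wray('pics/w1.png',349,22,.022),wray('pics/w1.png',473,31,.015))
go([a[0],a[1],.042])
E
```

```text
[ 0.4343 -0.0063  0.09  ] [ 0.404  -0.0063  0.09  ] [ 0.4647 -0.0063  0.09  ]
tray edge [0.4614 0.1776 0.022 ] [0.6159 0.1856 0.015 ]
to [np.float64(0.4343073565797226), np.float64(-0.006316932534198627), 0.042] shift [  0.9256   3.1617 158.1753] rot [-0.108  -0.0564 -0.0334] pos [ 0.4314 -0.0074  0.2002] F [-0.1115 -0.8563 -1.0023] t 1.5667
```

```bash
python3 -m jog '[[[1,3,42],[0,0,0],0],[[1,3,84],[0,0,0],0],[[1,3,120],[0,0,0],0],[[1,3,145],[0,0,0],0],[[1,3,158],[0,0,0],0],[[1,3,158],[0,0,0],0],[[1,3,158],[0,0,0],1],[[1,3,158],[0,0,0],1],[[1,3,158],[0,0,0],1],[[1,3,158],[0,0,0],1],[[1,3,158],[0,0,0],1],[[1,3,158],[0,0,0],1]]'
python3 -m jog '[[[0,0,0],[0,0,0],1],[[0,0,-10],[0,0,0],1],[[0,0,-25],[0,0,0],1],[[0,0,-40],[0,0,0],1],[[0,0,-50],[0,0,0],1],[[0,0,-50],[0,0,0],1],[[0,0,-50],[0,0,0],1],[[0,0,-50],[0,0,0],1]]'
python3 -c "
from h import *
import time
s=bot.read_state();print(s['tau'],s['force'],s['moment'])"
python3 -m jog '[[[0,0,0],[0,0,0],1],[[0,0,0],[0,0,0],1]]'
python3 -m jog '[[[0,0,0],[0,0,0],1],[[0,0,0],[0,0,0],1]]'
python3 -m jog '[[[0,0,0],[0,0,0],1],[[0,0,0],[0,0,0],1]]'
python3 -c "
from h import *
go([.530,.347,.12])"
```

```text
time_s: 2.57
position: [0.4356, -0.0069, 0.0436]
tcp_rot: [[-0.0, 1.0, 0.001], [1.0, 0.0, -0.0], [-0.0, 0.001, -1.0]]
force: [-0.6, 0.9, 7.1]
opening: 0.71
time_s: 3.23
position: [0.4349, -0.0068, 0.0921]
tcp_rot: [[0.0, 1.0, -0.001], [1.0, -0.0, 0.0], [0.0, -0.001, -1.0]]
force: [0.0, -0.5, -4.8]
opening: 0.712
[  0.0145 -35.2522  -7.8174   0.0368   0.0311   0.0005] [ 0.0105 -0.4645 -4.7889] [-0.1405  0.0813 -0.0126]
time_s: 3.4
position: [0.4349, -0.0068, 0.0919]
tcp_rot: [[-0.0, 1.0, -0.002], [1.0, 0.0, 0.0], [0.0, -0.002, -1.0]]
force: [-0.2, 0.8, -3.7]
opening: 0.712
time_s: 3.57
position: [0.4351, -0.0068, 0.0921]
tcp_rot: [[-0.0, 1.0, -0.001], [1.0, 0.0, 0.0], [0.0, -0.001, -1.0]]
force: [0.2, 0.1, -4.3]
opening: 0.707
time_s: 3.73
position: [0.4354, -0.0069, 0.0924]
tcp_rot: [[-0.0, 1.0, -0.0], [1.0, 0.0, 0.0], [0.0, -0.0, -1.0]]
force: [-0.0, -0.1, -4.9]
opening: 0.705
to [0.53, 0.347, 0.12] shift [353.8476  94.7095 -27.6158] rot [-0.0178 -0.0043  0.012 ] pos [ 0.4354 -0.0069  0.0924] F [-0.02   -0.1325 -4.8574] t 3.7333
```

The steady reading is about -4.4 N, so this one looks full. I'll set it back and check the others.

```bash
python3 -m jog '[[[0,0,15],[0,0,0],1],[[0,0,30],[0,0,0],1],[[0,0,42],[0,0,0],1],[[0,0,48],[0,0,0],1],[[0,0,50],[0,0,0],1],[[0,0,50],[0,0,0],1],[[0,0,50],[0,0,0],0],[[0,0,50],[0,0,0],0],[[0,0,50],[0,0,0],0],[[0,0,50],[0,0,0],0],[[0,0,50],[0,0,0],0]]'
python3 -m jog '[[[0,0,-40],[0,0,0],0],[[0,0,-80],[0,0,0],0],[[0,0,-120],[0,0,0],0],[[0,0,-158],[0,0,0],0],[[0,0,-158],[0,0,0],0]]'
python3 -c "
from h import *
go([.564,-.150,.2])"
```

```text
time_s: 4.65
position: [0.4357, -0.007, 0.0427]
tcp_rot: [[-0.0, 1.0, 0.001], [1.0, 0.0, -0.0], [-0.0, 0.001, -1.0]]
force: [-0.6, 0.0, -0.0]
opening: 0.968
time_s: 5.07
position: [0.4398, -0.0079, 0.2067]
tcp_rot: [[-0.001, 1.0, 0.014], [1.0, 0.001, -0.004], [-0.004, 0.014, -1.0]]
force: [0.0, 0.1, -0.0]
opening: 0.999
to [0.564, -0.15, 0.2] shift [-142.1709  124.0049    8.9668] rot [0.7922 0.2155 0.0339] pos [ 0.4398 -0.0079  0.2067] F [ 0.0285  0.1056 -0.0082] t 5.0667
```

```bash
python3 -m jog '[[[-143,128,0],[0,0,0],0],[[-143,128,0],[0,0,0],0],[[-143,128,0],[0,0,0],0],[[-143,128,0],[0,0,0],0],[[-143,128,0],[0,0,0],0],[[-143,128,0],[0,0,0],0],[[-143,128,0],[0,0,0],0],[[-143,128,0],[0,0,0],0]]'
python3 -c "
from h import *
wrist('pics/w2.png')"
```

```text
time_s: 5.73
position: [0.5621, -0.149, 0.1996]
tcp_rot: [[-0.0, 1.0, -0.003], [1.0, 0.0, 0.002], [0.002, -0.003, -1.0]]
force: [-0.5, -0.3, 0.2]
opening: 0.995
```

View pics/w2.png

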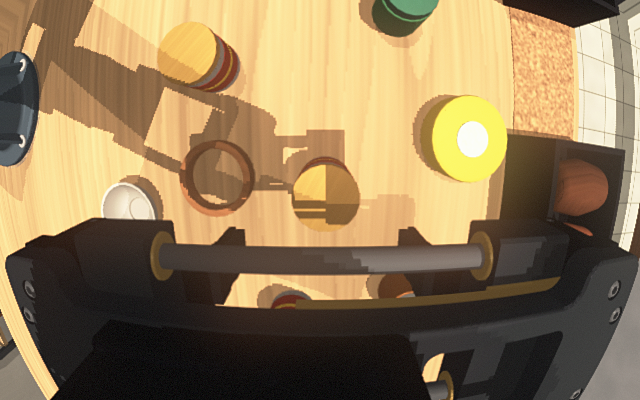

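Tin B's lid is centred at about (326,198), spanning 292-360. Tin A still stands at upper left, with its lid at about (189,54).

```bash
python3 - <<'E'
from h import *
a=wray('pics/w2.png',326,198,.09);print(a,wray('pics/w2.png',189,54,.09))
go([a[0],a[1],.042])
E
```

```text
[ 0.5646 -0.1472  0.09  ] [ 0.4375 -0.0096  0.09  ]
to [np.float64(0.5645812435637214), np.float64(-0.1471678075956889), 0.042] shift [  1.1668   3.1071 157.8374] rot [-0.1512 -0.0879  0.0382] pos [ 0.5619 -0.1486  0.1998] F [ 0.1111 -0.1442  0.5061] t 5.7833
```

```bash
python3 -m jog '[[[1,2,42],[0,0,0],0],[[1,2,84],[0,0,0],0],[[1,2,120],[0,0,0],0],[[1,2,145],[0,0,0],0],[[1,2,158],[0,0,0],0],[[1,2,158],[0,0,0],0],[[1,2,158],[0,0,0],1],[[1,2,158],[0,0,0],1],[[1,2,158],[0,0,0],1],[[1,2,158],[0,0,0],1],[[1,2,158],[0,0,0],1],[[1,2,158],[0,0,0],1]]'
python3 -m jog '[[[0,0,0],[0,0,0],1],[[0,0,-15],[0,0,0],1],[[0,0,-35],[0,0,0],1],[[0,0,-60],[0,0,0],1],[[0,0,-85],[0,0,0],1],[[0,0,-100],[0,0,0],1],[[0,0,-100],[0,0,0],1],[[0,0,-100],[0,0,0],1],[[0,0,-100],[0,0,0],1]]'
python3 -m jog '[[[0,0,0],[0,0,0],1],[[0,0,0],[0,0,0],1]]'
python3 -m jog '[[[0,0,0],[0,0,0],1],[[0,0,0],[0,0,0],1]]'
python3 -c "
from h import *
go([.530,.347,.145])"
```

```text
time_s: 6.78
position: [0.566, -0.1491, 0.0439]
tcp_rot: [[-0.0, 1.0, 0.002], [1.0, 0.0, -0.001], [-0.001, 0.002, -1.0]]
force: [-0.2, -0.1, 6.2]
opening: 0.707
time_s: 7.53
position: [0.5644, -0.1484, 0.1414]
tcp_rot: [[-0.0, 1.0, -0.002], [1.0, 0.0, 0.001], [0.001, -0.002, -1.0]]
force: [-0.5, -0.3, -1.5]
opening: 0.707
time_s: 7.7
position: [0.5645, -0.1484, 0.141]
tcp_rot: [[-0.0, 1.0, -0.003], [1.0, 0.0, 0.001], [0.001, -0.003, -1.0]]
force: [0.1, 0.1, -2.2]
opening: 0.707
time_s: 7.87
position: [0.5651, -0.1487, 0.1417]
tcp_rot: [[-0.0, 1.0, -0.001], [1.0, 0.0, 0.001], [0.001, -0.001, -1.0]]
force: [-0.1, 0.5, -1.7]
opening: 0.709
to [0.53, 0.347, 0.145] shift [495.725  -35.0242  -2.9395] rot [-0.0794 -0.0378  0.0081] pos [ 0.5651 -0.1487  0.1417] F [-0.0508  0.5085 -1.7082] t 7.8667
```

Tin B is light at about 1.8 N, so it goes to the tray.

```bash
python3 -m jog '[[[15,-1,0],[0,0,0],1],[[40,-3,0],[0,0,0],1],[[75,-5,0],[0,0,0],1],[[115,-8,0],[0,0,0],1],[[155,-11,0],[0,0,0],1],[[195,-14,0],[0,0,0],1],[[235,-17,0],[0,0,0],1],[[275,-19,0],[0,0,0],1],[[315,-22,0],[0,0,0],1],[[355,-25,0],[0,0,0],1],[[395,-28,0],[0,0,0],1],[[430,-31,0],[0,0,0],1]]'
python3 -m jog '[[[30,-2,0],[0,0,0],1],[[50,-3,0],[0,0,0],1],[[62,-4,0],[0,0,0],1],[[66,-5,0],[0,0,0],1],[[66,-5,0],[0,0,0],1],[[66,-5,0],[0,0,0],1],[[66,-5,0],[0,0,0],1]]'
python3 -c "
from h import *
go([.530,.347,.047])
wrist('pics/w3.png')"
```

```text
time_s: 8.87
position: [0.5328, 0.2845, 0.1425]
tcp_rot: [[-0.001, 1.0, -0.001], [1.0, 0.001, 0.001], [0.001, -0.001, -1.0]]
force: [0.1, -0.7, -1.2]
opening: 0.705
time_s: 9.45
position: [0.5294, 0.3456, 0.1424]
tcp_rot: [[0.001, 1.0, -0.001], [1.0, -0.001, -0.001], [-0.001, -0.001, -1.0]]
force: [-0.7, -0.3, -1.3]
opening: 0.709
to [0.53, 0.347, 0.047] shift [ 1.4441  0.6768 95.4071] rot [-0.0421  0.0469 -0.0767] pos [0.5294 0.3456 0.1424] F [-0.7193 -0.2689 -1.2534] t 9.45
```

View pics/w3.png

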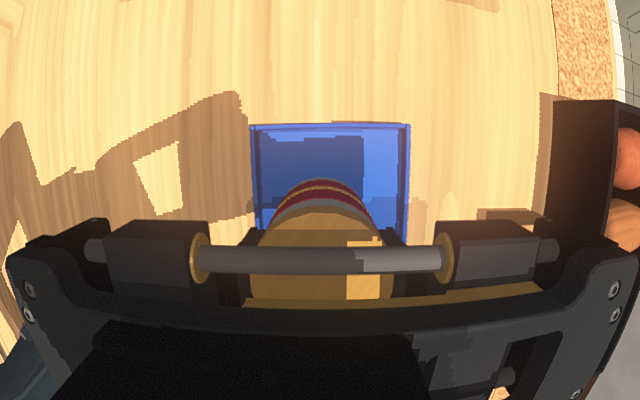

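The far tray corners are at (250,125) and (410,125). I'll check them against my tray estimate.

```bash
python3 -c "
from h import *
print(wray('pics/w3.png',250,125,.022),wray('pics/w3.png',410,125,.022))"
```

```text
[0.4624 0.4138 0.022 ] [0.6103 0.4144 0.022 ]
```

```bash
python3 -m jog '[[[1,6,20],[0,0,0],1],[[1,6,45],[0,0,0],1],[[1,6,70],[0,0,0],1],[[1,6,85],[0,0,0],1],[[1,6,90],[0,0,0],1],[[1,6,94],[0,0,0],1],[[1,6,95],[0,0,0],1],[[1,6,95],[0,0,0],1]]'
python3 -c "
from h import *
go([.536,.347,.049])"
```

```text
time_s: 10.17
position: [0.5359, 0.3475, 0.049]
tcp_rot: [[0.001, 1.0, 0.001], [1.0, -0.001, 0.0], [0.0, 0.001, -1.0]]
force: [0.6, -0.1, -1.3]
opening: 0.706
to [0.536, 0.347, 0.049] shift [-0.4617  0.0602 -0.0043] rot [ 0.0556 -0.0106 -0.0477] pos [0.5359 0.3475 0.049 ] F [ 0.6233 -0.1236 -1.3423] t 10.1667
```

```bash
python3 -m jog '[[[0,0,1],[0,0,0],1],[[0,0,1.5],[0,0,0],1],[[0,0,1.5],[0,0,0],1],[[0,0,1.5],[0,0,0],0],[[0,0,1.5],[0,0,0],0],[[0,0,1.5],[0,0,0],0],[[0,0,1.5],[0,0,0],0],[[0,0,1.5],[0,0,0],0],[[0,0,-35],[0,0,0],0],[[0,0,-75],[0,0,0],0],[[0,0,-115],[0,0,0],0],[[0,0,-151],[0,0,0],0]]'
python3 -m jog '[[[0,0,0],[0,0,0],0],[[-480,-10,0],[0,0,0],0],[[-480,-10,0],[0,0,0],0],[[-480,-10,0],[0,0,0],0],[[-480,-10,0],[0,0,0],0],[[-480,-10,0],[0,0,0],0],[[-480,-10,0],[0,0,0],0],[[-480,-10,0],[0,0,0],0],[[-480,-10,0],[0,0,0],0],[[-480,-10,0],[0,0,0],0],[[-480,-10,0],[0,0,0],0],[[-480,-10,0],[0,0,0],0]]'
python3 -c "
from h import *
go([.522,-.324,.2])"
```

```text
time_s: 11.17
position: [0.5355, 0.3482, 0.2003]
tcp_rot: [[-0.0, 1.0, 0.0], [1.0, 0.0, 0.0], [0.0, 0.0, -1.0]]
force: [0.9, 1.1, -0.9]
opening: 1.002
time_s: 12.17
position: [0.5255, -0.112, 0.1983]
tcp_rot: [[-0.0, 1.0, 0.0], [1.0, 0.0, 0.0], [0.0, 0.0, -1.0]]
force: [1.4, -0.3, 0.6]
opening: 1.002
to [0.522, -0.324, 0.2] shift [-211.9564   -3.5345   -1.6874] rot [ 0.0055 -0.0039  0.0105] pos [ 0.5255 -0.112   0.1983] F [ 1.4067 -0.2845  0.6429] t 12.1667
```

```bash
python3 -m jog '[[[-40,0,0],[0,0,0],0],[[-80,-2,0],[0,0,0],0],[[-120,-3,0],[0,0,0],0],[[-160,-3,0],[0,0,0],0],[[-195,-3,0],[0,0,0],0],[[-211,-3,0],[0,0,0],0],[[-211,-3,0],[0,0,0],0],[[-211,-3,0],[0,0,0],0]]'
python3 -c "
from h import *
wrist('pics/w4.png');go([.522,-.324,.2])"
```

```text
time_s: 12.83
position: [0.5225, -0.321, 0.1978]
tcp_rot: [[0.002, 1.0, -0.001], [1.0, -0.002, 0.002], [0.002, -0.001, -1.0]]
force: [-0.6, 0.8, 0.0]
opening: 1.0
to [0.522, -0.324, 0.2] shift [-4.2453 -0.4469 -2.1091] rot [-0.0748 -0.1266  0.0033] pos [ 0.5224 -0.3197  0.1979] F [ 0.3017  0.1813 -0.2005] t 12.8833
```

View pics/w4.png

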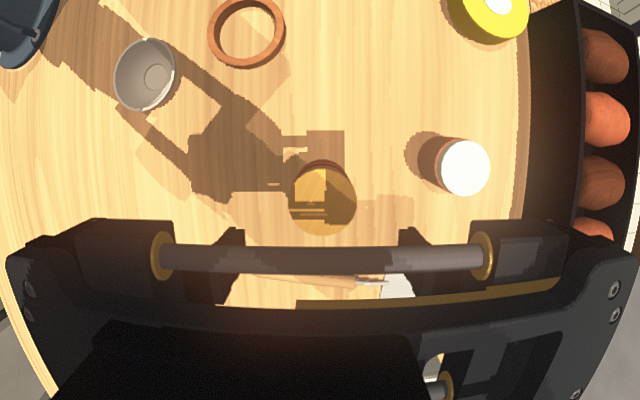

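Tin C's lid is centred at about (323,200), and its neighbours are clear.

```bash
python3 -c "
from h import *
a=wray('pics/w4.png',323,200,.09);print(a);go([a[0],a[1],.042])"
```

```text
[ 0.5225 -0.3206  0.09  ]
to [np.float64(0.5225085671374404), np.float64(-0.3206103279469609), 0.042] shift [ -1.2047   0.268  155.8972] rot [-0.0748 -0.1266  0.0033] pos [ 0.5224 -0.3197  0.1979] F [ 0.3017  0.1813 -0.2005] t 12.8833
```

```bash
python3 -m jog '[[[1,0,40],[0,0,0],0],[[1,0,80],[0,0,0],0],[[1,0,117],[0,0,0],0],[[1,0,143],[0,0,0],0],[[1,0,156],[0,0,0],0],[[1,0,156],[0,0,0],0],[[1,0,156],[0,0,0],1],[[1,0,156],[0,0,0],1],[[1,0,156],[0,0,0],1],[[1,0,156],[0,0,0],1],[[1,0,156],[0,0,0],1],[[1,0,156],[0,0,0],1]]'
python3 -m jog '[[[0,0,0],[0,0,0],1],[[0,0,-15],[0,0,0],1],[[0,0,-35],[0,0,0],1],[[0,0,-60],[0,0,0],1],[[0,0,-85],[0,0,0],1],[[0,0,-100],[0,0,0],1],[[0,0,-100],[0,0,0],1],[[0,0,-100],[0,0,0],1],[[0,0,-100],[0,0,0],1]]'
python3 -m jog '[[[0,0,0],[0,0,0],1],[[0,0,0],[0,0,0],1]]'
python3 -m jog '[[[0,0,0],[0,0,0],1],[[0,0,0],[0,0,0],1]]'
python3 -c "
from h import *
go([.539,.248,.145])"
```

```text
time_s: 13.88
position: [0.5235, -0.3207, 0.0441]
tcp_rot: [[-0.0, 1.0, 0.002], [1.0, 0.0, -0.002], [-0.002, 0.002, -1.0]]
force: [-0.7, 0.4, 6.5]
opening: 0.708
time_s: 14.63
position: [0.522, -0.3194, 0.1414]
tcp_rot: [[-0.0, 1.0, -0.002], [1.0, 0.0, 0.002], [0.002, -0.002, -1.0]]
force: [0.2, 0.7, -2.8]
opening: 0.709
time_s: 14.8
position: [0.5221, -0.3194, 0.1409]
tcp_rot: [[-0.0, 1.0, -0.002], [1.0, 0.0, 0.002], [0.002, -0.002, -1.0]]
force: [-1.1, -0.8, -1.7]
opening: 0.705
time_s: 14.97
position: [0.5226, -0.3199, 0.1417]
tcp_rot: [[-0.0, 1.0, -0.001], [1.0, 0.0, 0.001], [0.001, -0.001, -1.0]]
force: [-0.5, -0.2, -1.7]
opening: 0.709
to [0.539, 0.248, 0.145] shift [567.8763  16.4795  -2.7721] rot [-0.0668 -0.0579  0.0101] pos [ 0.5226 -0.3199  0.1417] F [-0.4696 -0.165  -1.6984] t 14.9667
```

Tin C is light too at about 2 N, so A is the full one. C goes in the tray at y = 0.248.

```bash
python3 -m jog '[[[15,0,0],[0,0,0],1],[[40,1,0],[0,0,0],1],[[75,2,0],[0,0,0],1],[[115,3,0],[0,0,0],1],[[155,4,0],[0,0,0],1],[[195,5,0],[0,0,0],1],[[235,6,0],[0,0,0],1],[[275,8,0],[0,0,0],1],[[315,9,0],[0,0,0],1],[[355,10,0],[0,0,0],1],[[395,11,0],[0,0,0],1],[[435,12,0],[0,0,0],1]]'
python3 -m jog '[[[38,1,0],[0,0,0],1],[[75,2,0],[0,0,0],1],[[105,3,0],[0,0,0],1],[[125,4,0],[0,0,0],1],[[132,4,0],[0,0,0],1],[[132,4,0],[0,0,0],1],[[132,4,0],[0,0,0],1],[[132,4,0],[0,0,0],1]]'
python3 -c "
from h import *
go([.538,.248,.049])"
```

```text
time_s: 15.97
position: [0.5336, 0.1177, 0.1426]
tcp_rot: [[-0.0, 1.0, -0.001], [1.0, 0.0, 0.0], [0.0, -0.001, -1.0]]
force: [-0.6, 0.0, -2.2]
opening: 0.706
time_s: 16.63
position: [0.5383, 0.2457, 0.1424]
tcp_rot: [[0.001, 1.0, -0.001], [1.0, -0.001, -0.001], [-0.001, -0.001, -1.0]]
force: [-0.6, -0.4, -2.3]
opening: 0.707
to [0.538, 0.248, 0.049] shift [ 2.3661 -0.2475 93.4117] rot [-0.0553  0.0441 -0.0396] pos [0.5383 0.2457 0.1424] F [-0.6497 -0.4367 -2.2822] t 16.6333
```

```bash
python3 -m jog '[[[1,0,20],[0,0,0],1],[[1,0,45],[0,0,0],1],[[1,0,70],[0,0,0],1],[[1,0,85],[0,0,0],1],[[1,0,91],[0,0,0],1],[[1,0,94],[0,0,0],1],[[1,0,95],[0,0,0],1],[[1,0,96],[0,0,0],1],[[1,0,96],[0,0,0],1]]'
python3 -m jog '[[[0,0,0],[0,0,0],0],[[0,0,0],[0,0,0],0],[[0,0,0],[0,0,0],0],[[0,0,0],[0,0,0],0],[[0,0,0],[0,0,0],0],[[0,0,-35],[0,0,0],0],[[0,0,-75],[0,0,0],0],[[0,0,-115],[0,0,0],0],[[0,0,-151],[0,0,0],0]]'
python3 -c "
from h import *
go([.4365,-.008,.2])
cv2.imwrite('pics/scene1.png',vision.capture('scene')[60:360,100:560,::-1])"
```

```text
time_s: 17.38
position: [0.537, 0.2457, 0.049]
tcp_rot: [[0.001, 1.0, -0.004], [1.0, -0.001, -0.002], [-0.002, -0.004, -1.0]]
force: [-6.6, -3.4, 12.3]
opening: 0.708
time_s: 18.13
position: [0.539, 0.2479, 0.1993]
tcp_rot: [[-0.0, 1.0, 0.0], [1.0, 0.0, 0.0], [0.0, 0.0, -1.0]]
force: [0.3, -0.2, -0.2]
opening: 1.003
to [0.4365, -0.008, 0.2] shift [-255.9225 -102.5557   -0.7259] rot [ 0.0198 -0.0063  0.0098] pos [0.539  0.2479 0.1993] F [ 0.2835 -0.1537 -0.1857] t 18.1333
```

View pics/scene1.png

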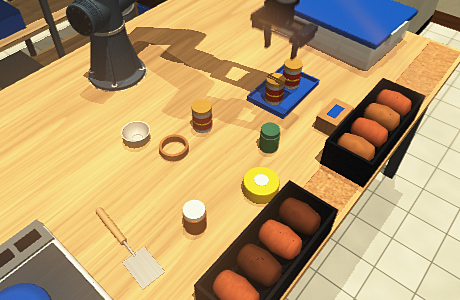

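Both light tins stand upright in the tray at crop pixels (275,90) and (293,73), and tin A is at (202,115). Now I'll go for A.

```bash
python3 -m jog '[[[-256,-103,0],[0,0,0],0],[[-256,-103,0],[0,0,0],0],[[-256,-103,0],[0,0,0],0],[[-256,-103,0],[0,0,0],0],[[-256,-103,0],[0,0,0],0],[[-256,-103,0],[0,0,0],0],[[-256,-103,0],[0,0,0],0],[[-256,-103,0],[0,0,0],0],[[-256,-103,0],[0,0,0],0],[[-256,-103,0],[0,0,0],0],[[-256,-103,0],[0,0,0],0]]'
python3 -c "
from h import *
go([.4362,-.008,.042])"
```

```text
time_s: 19.1
position: [0.4364, -0.0073, 0.1975]
tcp_rot: [[-0.001, 1.0, 0.0], [1.0, 0.001, 0.0], [0.0, 0.0, -1.0]]
force: [0.4, 1.0, 0.0]
opening: 1.003
to [0.4362, -0.008, 0.042] shift [ -0.6974  -0.2908 155.5096] rot [ 0.0275 -0.0101  0.0816] pos [ 0.4364 -0.0073  0.1975] F [0.4265 1.0076 0.0376] t 19.1
```

```bash
python3 -m jog '[[[0,0,40],[0,0,0],0],[[0,0,80],[0,0,0],0],[[0,0,117],[0,0,0],0],[[0,0,143],[0,0,0],0],[[0,0,156],[0,0,0],0],[[0,0,156],[0,0,0],0],[[0,0,156],[0,0,0],1],[[0,0,156],[0,0,0],1],[[0,0,156],[0,0,0],1],[[0,0,156],[0,0,0],1],[[0,0,156],[0,0,0],1],[[0,0,156],[0,0,0],1]]'
python3 -m jog '[[[0,0,0],[0,0,0],1],[[0,0,-12],[0,0,0],1],[[0,0,-30],[0,0,0],1],[[0,0,-55],[0,0,0],1],[[0,0,-80],[0,0,0],1],[[0,0,-105],[0,0,0],1],[[0,0,-130],[0,0,0],1],[[0,0,-155],[0,0,0],1],[[0,0,-175],[0,0,0],1],[[0,0,-190],[0,0,0],1],[[0,0,-195],[0,0,0],1],[[0,0,-195],[0,0,0],1]]'
python3 -m jog '[[[0,0,0],[0,0,0],1],[[0,0,0],[0,0,0],1],[[0,0,0],[0,0,0],1],[[0,0,0],[0,0,0],1],[[0,0,0],[0,0,0],1],[[0,0,0],[0,0,0],1],[[0,0,0],[0,0,0],1],[[0,0,0],[0,0,0],1],[[0,0,0],[0,0,0],1],[[0,0,0],[0,0,0],1],[[0,0,0],[0,0,0],1],[[0,0,0],[0,0,0],1]]'
python3 -c "
from h import *
cv2.imwrite('pics/scene2.png',vision.capture('scene')[60:360,100:560,::-1])"
```

```text
time_s: 20.1
position: [0.4355, -0.008, 0.0425]
tcp_rot: [[-0.0, 1.0, 0.0], [1.0, 0.0, -0.0], [-0.0, 0.0, -1.0]]
force: [-0.9, 1.3, 7.8]
opening: 0.706
time_s: 21.1
position: [0.4362, -0.0082, 0.2375]
tcp_rot: [[-0.0, 1.0, 0.003], [1.0, 0.0, -0.001], [-0.001, 0.003, -1.0]]
force: [0.6, -0.7, -4.6]
opening: 0.713
time_s: 22.1
position: [0.4359, -0.0081, 0.2366]
tcp_rot: [[-0.0, 1.0, 0.0], [1.0, 0.0, -0.0], [-0.0, 0.0, -1.0]]
force: [0.4, 0.6, -3.8]
opening: 0.707
```

View pics/scene2.png

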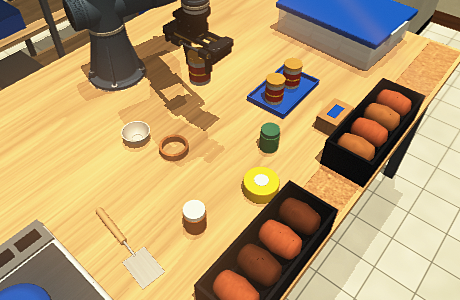

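Tin A is held up at crop pixel (200,70), with two tins upright in the tray and the bystanders unmoved. I'm handing in.

```bash
python3 -c "
from h import *
print(bot.hand_in())"
```

```text
the job is handed in; nothing more can be done
None
```

I hefted all three tins, stood the two lighter ones in the blue tray, and handed in holding the heaviest (tin A) in the gripper. The hand-in reports no verdict.

- **Weights by feel:** tin A read about 4.4 N. The others read about 1.8 N (B) and 2.0 N (C). Readings scatter by about 0.5 N, but the gap to A is clear.
- **Lighter tins:** B and C are at about y = 0.347 and 0.247 in the tray, within a few millimetres of where I aimed. My tray measurements disagreed by about 3° on its turn and a few millimetres on position, which still fits within the limits. C was pressed down at about 12 N just before release and stayed upright.
- **Last checks:** tin A's underside was about 19 cm up, still and upright, with a last force reading of 3.8 N. The last picture shows both tins upright in the tray and the other things where they were. The robot's clock was about 22 s of the 72 s allowed.

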